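Make up a polishing head in the hand press

ROBOT

A 6-joint arm with a two-finger parallel gripper is mounted at the origin on the work surface. World frame = base frame: x ahead of the robot, y to its left, z up, the work surface at z = 0. Lengths are in mm, angles in rad, forces in N, time in s.
With the tool pointing down it reaches from about 300 to 775 mm from the base axis. Payload 14.6 kg.
Tool frame: the origin (TCP) lies on the centre line of the jaws, within the pads' length; the fingertips stand 19 mm ahead of it and the grasp point (between the pads) is the TCP (bot.tip_reach is the distance from the TCP to the fingertips, in mm); z points along the fingers, y is the line along which they close (so a half turn about z gives the same grasp; the last joint's range is limited). The gripper opens to 85 mm and grips with 20 to 120 N. Pads are 22 mm wide; open, the fingers measure 114 mm over their backs; the gripper's body (76 mm by 85 mm) begins 54 mm behind the grasp point. The pads swing forward as they close: fully open they stand 13 mm farther back than shut.
Start: joints at [1.133, 0.3, 1.521, -0, 1.321, -0.067], TCP at [199.295, 512.612, 250.281] pointing down, gripper open.
Joint ranges: [-3.03, 3.03], [-0.79, 2.21], [0.23, 2.52], [-1.04, 4.18], [0, 3.07], [-2.55, 2.55]. Speed limits (rad/s): [2.22, 2.22, 2.57, 3.14, 3.14, 3.14].

INTERFACE

Orientations are given as a unit quaternion [w, x, y, z].
In Python, from rig import bot gives the robot as it stands. Calls block until the motion is done:
- bot.move_to(position, orientation): joint-space move of the TCP to a pose.
- bot.servo_line(position, attitude=None, speed=150, until_force=None): straight line of the TCP; attitude=None keeps the orientation; speed is the mean speed in mm/s. With until_force (N) it stops when the force on the tool has changed by that much, and returns True; else False.
- bot.move_joints(angles): joint-space move.
- bot.move_gripper(opening, grip_force=None): finger opening in mm; grip_force is the grip in N (None keeps the last); returns when the fingers have stopped.
- bot.dwell(seconds).
- bot.ik(position, orientation): joint angles nearest the present ones, or None.
- bot.read_state(): the state.
- bot.read_camera(name): name is "scene" or "top" or "wrist"; returns a dict with "image" (384x512x3 uint8, blue, green, red), "depth" (384x512 float32, mm along the optical axis (not along the pixel's ray), 0 where there is no reading), "fovy" (degrees; the focal length in pixels is half the picture's height over the tangent of half this angle, whatever the lens; pixels are square), "cx", "cy" (the principal point, pixels), "k1" (the pictures are not rectified: a ray, as slopes to the right and down, at radius r is drawn at 1 + k1 r^2 times it, then the intrinsics apply), "eye" and "attitude" of the camera in the world; the wrist camera has in their place "mount" (4x4, takes a point from camera to tool coordinates, whose origin is the TCP and whose axes are the flange's). Camera axes: x right, y down, z forward; pixel columns grow to the right and rows downward; lengths in mm; the calibration is good to about 2 mm. A picture is of the moment at which its call begins: read the wrist's pose just before it.
A pose or a line that the arm cannot do raises bot.MotionError and nothing moves.
- bot.finish_job(): hands the job in; it is judged then, once.
The state is a dict: "clock": time; "joint_positions": joint angles; "qvel": joint speeds; "effort": joint torques, N m; "ee_pos": TCP position; "tool_rot": TCP orientation; "ft_force": force on the tool from outside, world axes, zero at the start; "moment": the same for the moment, N m; "grip_width": finger opening in mm; "grip_force": force on a finger pad.
Only numpy, scipy, OpenCV 4.12 (cv2) and the standard library are available. Lean on these libraries where they do the work, as an engineer would, in place of code of your own. Each camera call takes 0.05 s, during which the arm holds its last target. There are 200 camera calls.

TASK

Make up the polishing head in the hand press: its aluminium body already lies in the nest. Set the spacer ring squarely on the body and then the solid top disc, rounded side up, squarely on the spacer, lowering each into the nest rather than dropping it; then push the press knob fully down so that the foot bears firmly on the top disc, hold it there a moment and let it come back up. Leave the other things on the table where they are.

Things in the scene. Friction and masses are not known exactly. Their poses are not given: they have to be found in the camera images.
- press: Grey two-pillar hand press bolted to the table. Origin: underside of its base plate, below the axis of plunger and nest; -x is its open operator's side, roughly facing the robot; z up. Base plate 130 (x) x 204 (y) x 16 mm. Upright steel pillars, 16 mm diameter, at y = +82 and -82 mm (30 mm collars up to z = 28 mm). Front and back are open
- crosshead (a point): Centre of the underside of the press's crosshead, 162 mm above the table on the press axis: a bar 32 (x) x 204 (y) x 24 mm joining the pillars. The plunger's shaft (12 mm diameter) and foot hang from it over the nest, so a gripper pointing straight down cannot reach in; leaning 40 to 50 degrees, body out to the front (-x), fingers closing along the press's y, it clears them
- nest (a point): Centre of the nest's flat floor, 20 mm above the table; axes as the press. A round pocket, 47 mm diameter, between two steel jaws, one at the front (-x), one at the back: each at most 38 mm wide in y, upright to 35 mm above the floor, then flared lead-in lips to 39 mm (reaching out to x = 31 mm). Open at both y sides; jaw feet reach x = 42 mm, 6 mm above the floor
- plunger_travel (a joint): Travel of the press plunger, m: 0 = up, at rest (its spring always brings it back), growing as its knob is pushed straight down; 0.0595 = fully down on its stop. Over a complete stack the push takes about 2.5 N at the start and 7 N at 55 mm, where the foot meets the top disc; its cushion spring then adds 2 N per mm, to about 18 N at the stop
- knob_top (a point): Middle of the nearly flat top (18 mm across) of the black mushroom knob on the plunger, 48 mm diameter in all, 19 mm high; with the plunger up, 287 mm above the table on the press axis. It moves with the plunger
- foot (a point): Middle of the underside of the plunger's round steel foot, with the plunger up 119 mm above the table, which is 99 mm above the nest floor and 55 mm above the top of a complete stack
- press_foot: The foot: 20 mm diameter, 6 mm high, on a stiff cushion spring that gives up to 6 mm in the plunger's lower end; origin as foot
- backing_body: Aluminium backing body, a solid disc of 44 mm diameter and 16 mm height, lying loose in the nest from the start; origin: centre of its underside, z up
- spacer_ring: Spacer: plain cork ring, 44 mm outer diameter, 14 mm high, with an 18 mm bore right through; flat on the table to the left or right of the press; origin: centre of its underside, z up. 20 to 45 g, rigid
- top_disc: Top disc: solid brown abrasive disc without a bore, 44 mm diameter, 14 mm high, upper edge rounded; flat on the table, rounded side up, on the other side of the press; origin: centre of its underside, z up. 30 to 65 g, rigid
- wide_wheel: Bystander: brown abrasive wheel, 60 mm diameter, 12 mm high, 12 mm bore; origin: centre of its underside
- thin_wheel: Bystander: small grey wheel, 35 mm diameter, 7 mm high, 8 mm bore; origin: centre of its underside
- tape_roll: Bystander: roll of black tape lying flat, 68 mm diameter, 19 mm high; origin: centre of its underside
- glass_square: Bystander: square of glass, 60 x 60 x 5 mm; origin: centre of its underside
- grit_jar: Bystander: small jar with a white cap, 44 mm diameter, 52 mm high; origin: centre of its underside
- felt_cone: Bystander: grey felt cone, 30 mm diameter, 34 mm high; origin: centre of its underside
Mind the look-alikes: they are no part of the job. What is shaped like the top_disc but blue or turquoise is not meant. What is shaped like the spacer_ring but purple is not meant.

How it is judged (in metres and radians):
On the way, in this order (a step that is already met when the one before it is completed fails the run):
1. the spacer ring lies squarely on the body in the nest and is let go (horizontal distance between each of backing_body, spacer_ring and nest below 0.003 m and z of backing_body in the frame of nest between -0.002 and 0.002 m and angle between each of backing_body, spacer_ring's own z axis and vertical below 0.06 rad and z of spacer_ring in the frame of nest between 0.014 and 0.018 m and contact force between the fingers and spacer_ring below 0.05 N and linear speed of spacer_ring below 0.02 m/s), for 0.2 s.
2. the top disc lies squarely on the spacer in the nest and is let go (horizontal distance between each of backing_body, spacer_ring, top_disc and nest below 0.003 m and z of backing_body in the frame of nest between -0.002 and 0.002 m and angle between each of backing_body, spacer_ring, top_disc's own z axis and vertical below 0.06 rad and z of spacer_ring in the frame of nest between 0.014 and 0.018 m and z of top_disc in the frame of nest between 0.028 and 0.032 m and contact force between the fingers and top_disc below 0.05 N and linear speed of top_disc below 0.02 m/s), for 0.2 s.
3. the plunger is pushed fully down (travel over 56.5 mm of 59.5) and its foot bears on the stacked top disc with more than 4 N, for 0.4 s (horizontal distance between each of backing_body, spacer_ring, top_disc and nest below 0.003 m and z of backing_body in the frame of nest between -0.002 and 0.002 m and angle between each of backing_body, spacer_ring, top_disc's own z axis and vertical below 0.06 rad and z of spacer_ring in the frame of nest between 0.014 and 0.018 m and z of top_disc in the frame of nest between 0.028 and 0.032 m and value of joint plunger_travel above 0.0565 m and contact force between press_foot and top_disc above 4 N), for 0.4 s.
At the end, for the whole second after the job is handed in: Body, spacer ring and top disc lie at rest on one another in the nest in that order, each within 3 mm of the nest axis, within 2 mm of its seated height (0, 16 and 30 mm above the nest floor) and tilted under 0.06 rad, rounded side of the disc up; the plunger is back up (travel under 4 mm) (horizontal distance between each of backing_body, spacer_ring, top_disc and nest below 0.003 m and z of backing_body in the frame of nest between -0.002 and 0.002 m and angle between each of backing_body, spacer_ring, top_disc's own z axis and vertical below 0.06 rad and z of spacer_ring in the frame of nest between 0.014 and 0.018 m and z of top_disc in the frame of nest between 0.028 and 0.032 m and value of joint plunger_travel below 0.004 m and linear speed of each of backing_body, spacer_ring, top_disc below 0.02 m/s); the robot touches nothing.
It fails at once if the spacer ring or top disc is dropped (falls freely until faster than 0.55 m/s, about 15 mm) ((contact force between anything else and spacer_ring below 0.05 N and linear speed of spacer_ring above 0.55 m/s) or (contact force between anything else and top_disc below 0.05 N and linear speed of top_disc above 0.55 m/s)).
It fails at once if one of the six bystanders is moved more than 25 mm (distance of any of wide_wheel, thin_wheel, tape_roll, glass_square, grit_jar, felt_cone from where it was at the start of the episode above 0.025 m).
It also fails if it takes over 72 s, if anything falls off the work surface, if the arm or the gripper's body presses on something with over 40 N, if the wrist force passes 120 N, or if a joint passes its speed limit or range.

## Working session

There is one attempt and no reset: what is moved stays moved. The work goes in short steps, each a Python script; the robot and the scene stay as the last script left them, time stands still between calls to the robot, and variables do not carry over. Pictures are saved under pics/ and viewed, at most 10 in all, crops included, and the job is handed in when it is done.

```bash
ls; mkdir -p pics; cat > h.py <<'E'
import numpy as np, cv2
from scipy.spatial.transform import Rotation as R
from rig import bot
def rot(q): return R.from_quat([q[1],q[2],q[3],q[0]]).as_matrix()
def quat(M):
    q=R.from_matrix(M).as_quat(); return [q[3],q[0],q[1],q[2]]
def shot(name):
    s=bot.read_state(); c=bot.read_camera(name)
    if name=="wrist":
        T=np.eye(4); T[:3,:3]=rot(s["tool_rot"]); T[:3,3]=s["ee_pos"]; T=T@np.array(c["mount"])
        c["Rm"],c["e"]=T[:3,:3],T[:3,3]
    else:
        a=np.array(c["attitude"]); c["Rm"]=rot(a) if a.size==4 else a; c["e"]=np.array(c["eye"])
    return c
def rays(c,px):
    px=np.atleast_2d(np.array(px,float)); f=192/np.tan(np.radians(c["fovy"])/2)
    d=(px-[c["cx"],c["cy"]])/f; u=d.copy()
    for _ in range(20): u=d/(1+c["k1"]*(u**2).sum(1,keepdims=True))
    return np.c_[u,np.ones(len(u))]
def onplane(c,px,z):
    w=rays(c,px)@c["Rm"].T; return c["e"]+w*((z-c["e"][2])/w[:,2:])
def cloud(c):
    v,u=np.mgrid[0:384,0:512]; r=rays(c,np.c_[u.ravel(),v.ravel()])*c["depth"].reshape(-1,1)
    return (r@c["Rm"].T+c["e"]).reshape(384,512,3)
E
python3 - <<'E'
from h import *
import pickle
a=[shot(n) for n in("top","scene")]
pickle.dump(a,open("a.pkl","wb"))
for c,n in zip(a,("top","scene")):
    print(n,c["fovy"],c["k1"],c["e"],c["Rm"][:,2],(c["depth"]>0).mean())
    cv2.imwrite(f"pics/{n}.png",cv2.resize(c["image"],(800,600)))
E
```

```text
pics
top 50.93247305888849 0.04665943647001323 [ 296.0285207   -12.84514876 1513.93909278] [ 0.17507373  0.00494937 -0.98454288] 0.9960072835286459
scene 46.539029216088586 0.013755496049283552 [1172.68431922  -70.96104139 1193.47022411] [-0.54251187  0.04760966 -0.83869791] 0.9959309895833334
```

View pics/top.png

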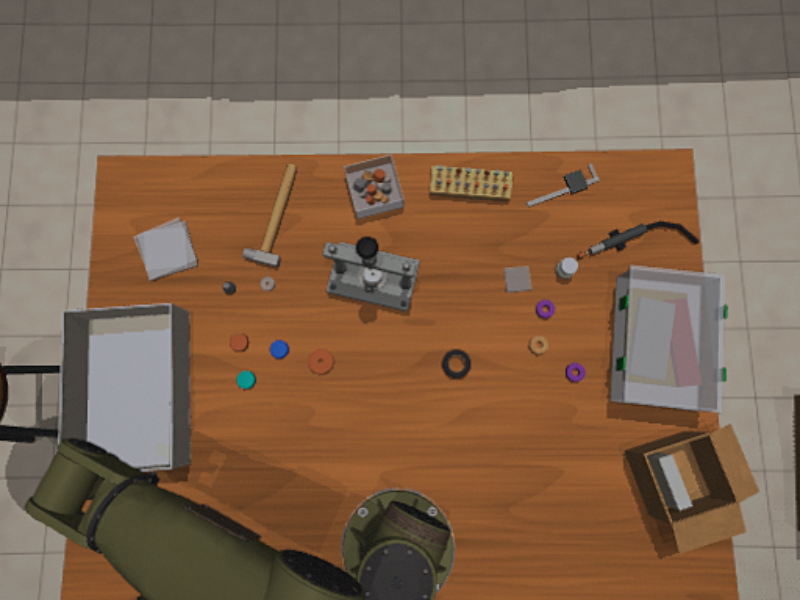

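View pics/scene.png

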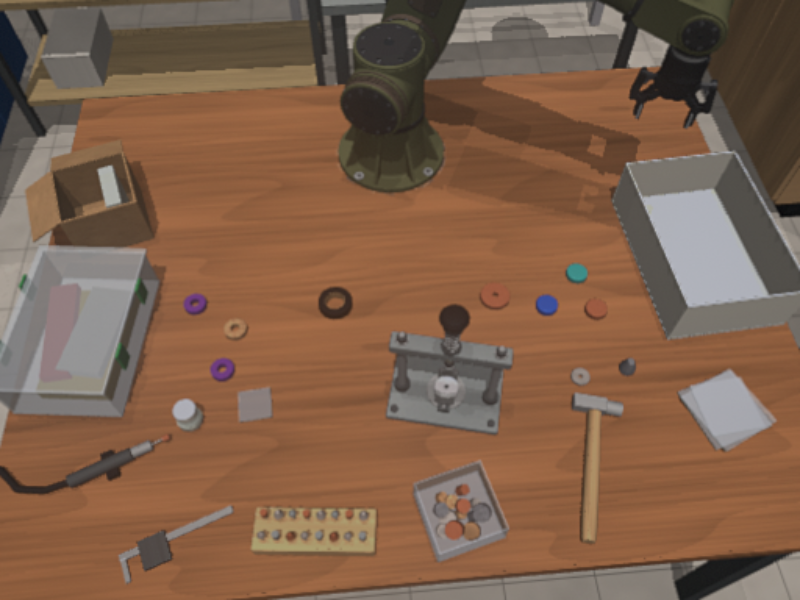

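Both views agree. In the top picture (800x600), the top disc (red-brown, no bore) is at about (239,342) and the cork ring at (538,345). The press is at (370,275) with its knob at (367,247). The blue, teal and purple parts are look-alikes. Next come coarse positions.

```bash
cat > m1.py <<'E'
from h import *
import pickle
t,s=pickle.load(open("a.pkl","rb"))
f=.64
def blob(c,p,lo,hi):
    hsv=cv2.cvtColor(c["image"],cv2.COLOR_BGR2HSV); x,y=int(p[0]*f),int(p[1]*f)
    print("hsv",hsv[y-6:y+7:3,x-6:x+7:3].reshape(-1,3)[::3].tolist())
for n,pt,ps in(("disc",(239,342),(596,308)),("ring",(538,345),(235,329)),("knob",(367,244),(455,316))):
    a=onplane(t,[[pt[0]*f,pt[1]*f]],10)[0]; b=onplane(s,[[ps[0]*f,ps[1]*f]],10)[0]; print(n,a.round(),b.round())
    # two-ray midpoint
    d1=a-t["e"];d2=b-s["e"];d1/=np.linalg.norm(d1);d2/=np.linalg.norm(d2)
    k=np.linalg.lstsq(np.c_[d1,-d2],s["e"]-t["e"],rcond=None)[0]
    print("  2view",(t["e"]+k[0]*d1).round(),(s["e"]+k[1]*d2).round())
    blob(t,pt,0,0)
for n,c in(("t",t),("s",s)):
    P=cloud(c)
    ctr=onplane(t,[[370*f,275*f]],20)[0]
    near=np.hypot(P[...,0]-ctr[0],P[...,1]-ctr[1])<150
    m=near&(P[...,2]>178)&(P[...,2]<196); q=P[m][:,:2].astype(np.float32)
    print(n,"cross",len(q),np.median(P[m][:,2]),cv2.minAreaRect(q))
    m=near&(P[...,2]>270)&(P[...,2]<300); print("knob",m.sum(),P[m].mean(0),P[m].max(0),P[m].min(0))
    m=near&(P[...,2]>10)&(P[...,2]<22);print("base",m.sum(),cv2.minAreaRect(P[m][:,:2].astype(np.float32)))
c=bot.read_camera("wrist"); print(np.array(c["mount"]).round(3),c["fovy"],c["k1"])
E
python3 m1.py
```

```text
disc [469. 373.  10.] [470. 377.  10.]
  2view [469. 374.   8.] [469. 377.   9.]
hsv [[13, 173, 150], [13, 172, 150], [8, 144, 150], [14, 174, 110], [10, 175, 153], [13, 172, 159], [9, 172, 157], [13, 174, 135], [13, 168, 162]]
ring [ 454. -341.   10.] [ 458. -339.   10.]
  2view [ 454. -342.    4.] [ 454. -341.    4.]
hsv [[13, 172, 151], [12, 172, 151], [15, 131, 164], [12, 165, 150], [12, 173, 158], [13, 172, 114], [18, 121, 167], [13, 169, 113], [12, 165, 147]]
knob [708.  67.  10.] [465.  94.  10.]
  2view [631.  52. 289.] [632.  55. 289.]
hsv [[12, 165, 145], [13, 170, 153], [130, 36, 21], [12, 158, 84], [8, 30, 34], [0, 13, 19], [0, 7, 36], [83, 39, 26], [135, 23, 22]]
t cross 454 186.44316868420287 ((628.44384765625, 55.05306625366211), (202.97817993164062, 33.95088577270508), 75.61054992675781)
knob 174 [626.68790613  54.78784933 285.00530312] [650.48509946  77.42088494 292.7154715 ] [605.19518998  33.0225099  274.63253515]
base 890 ((649.07373046875, 34.37005615234375), (236.3428955078125, 232.29493713378906), 59.08000564575195)
s cross 820 185.93578484323746 ((627.6132202148438, 55.07441711425781), (203.5999298095703, 34.898712158203125), 76.35198211669922)
knob 278 [630.30589242  54.61468036 284.54739966] [650.56319095  78.28889684 290.52514197] [602.33236439  31.71658251 276.31784765]
base 2140 ((627.6446533203125, 55.206504821777344), (203.9951629638672, 131.75027465820312), 75.45614624023438)
[[ 1.00000e-03 -9.62000e-01 -2.73000e-01  6.85950e+01]
 [ 1.00000e+00  1.00000e-03 -1.00000e-03 -2.90000e-01]
 [ 1.00000e-03 -2.73000e-01  9.62000e-01 -1.22749e+02]
 [ 0.00000e+00  0.00000e+00  0.00000e+00  1.00000e+00]] 59.77779211959127 -0.02408044822706638
```

```bash
cat >> h.py <<'E'
def att(yaw,lean):
    y,l=np.radians([yaw,lean]); z=np.array([np.sin(l)*np.cos(y),np.sin(l)*np.sin(y),-np.cos(l)])
    yt=np.array([-np.sin(y),np.cos(y),0]); return np.c_[np.cross(yt,z),yt,z]
MT=np.array([[0,-.962,-.273,68.595],[1,0,0,-.29],[0,-.273,.962,-122.749],[0,0,0,1]])
def lookpose(P,yaw,lean,D):
    M=att(yaw,lean); cam=np.array(P)-D*(M@MT[:3,2]); return cam-M@MT[:3,3],quat(M)
E
python3 - <<'E'
from h import *
s=bot.read_state(); print(rot(s["tool_rot"]).round(2),bot.tip_reach,s["grip_width"],s["ft_force"])
PY=-14.2
tests={"disc":lookpose([469,375,7],38,10,230),"disc2":lookpose([469,375,7],20,25,260),"ring":lookpose([454,-341,7],-37,10,230),
"nest":lookpose([628,55,36],PY,22,260),"nest2":lookpose([628,55,36],PY+25,30,260)}
xp=np.array([np.cos(np.radians(PY)),np.sin(np.radians(PY)),0])
for L in(45,49):
    for n,c,y in(("place",[628,55,60],PY),("pickd",[469,375,7],38),("pickr",[454,-341,7],-37)):
        M=att(y,L); tests[n+str(L)]=(np.array(c)-M@[6.5,0,15],quat(M))
tests["knob"]=([628,55,287+25],quat(att(PY,0)))
for k,(p,q) in tests.items():
    j=bot.ik(list(p),q); print(k,np.round(p),None if j is None else np.round(j,2))
E
```

```text
[[-0.93  0.36 -0.  ]
 [ 0.36  0.93 -0.  ]
 [ 0.   -0.   -1.  ]] 19.0 85.62474076556045 [ 0.34643817  0.35696357 -0.47176302]
disc [460. 368. 105.] [ 0.61  0.47  1.66  0.01  0.84 -1.63]
disc2 [416. 356. 121.] [ 0.7   0.3   1.92 -0.29  0.53 -1.  ]
ring [ 445. -334.  105.] [-0.71  0.41  1.76  0.02  0.8  -1.65]
nest [580.  68. 153.] [ 0.1   0.33  1.77 -0.2   0.69 -1.09]
nest2 [563.  43. 145.] [-0.03  0.26  1.92  0.25  0.46 -1.99]
place45 [622.  56.  75.] None
pickd45 [464. 371.  22.] [0.59 0.56 2.01 2.92 0.22 1.74]
pickr45 [ 449. -337.   22.] [-0.73  0.52  2.09  2.9   0.26  1.74]
place49 [621.  57.  75.] None
pickd49 [463. 371.  22.] [0.59 0.58 2.04 2.98 0.33 1.68]
pickr49 [ 448. -337.   22.] [-0.74  0.54  2.12  2.95  0.38  1.69]
knob [628  55 312] [ 0.03  0.45  1.17 -0.    1.52 -1.29]
```

```bash
python3 - <<'E'
from h import *
for y in(-14,-5,5):
  for flip in(1,-1):
    for L in(30,38,42,46,50,54):
      M=att(y,L)@np.diag([flip,flip,1]); o=[]
      for z in(46,57,75):
        j=bot.ik(list(np.array([628,55,z])-M@[6.5*flip,0,15]),quat(M)); o.append(None if j is None else np.round(j,2).tolist())
      print(y,flip,L,*o)
E
```

```text
-14 1 30 [0.09, 0.53, 1.77, -0.46, 0.38, -0.85] [0.09, 0.51, 1.76, -0.44, 0.4, -0.87] [0.09, 0.48, 1.76, -0.4, 0.43, -0.91]
-14 1 38 [0.11, 0.52, 1.84, -1.0, 0.26, -0.31] [0.11, 0.5, 1.84, -0.93, 0.27, -0.38] [0.11, 0.47, 1.84, -0.83, 0.29, -0.49]
-14 1 42 None None None
-14 1 46 None None None
-14 1 50 [0.14, 0.54, 1.94, 4.18, 0.34, 0.81] None None
-14 1 54 [0.14, 0.56, 1.96, 4.0, 0.42, 1.0] [0.14, 0.54, 1.96, 4.04, 0.4, 0.95] [0.14, 0.5, 1.96, 4.11, 0.38, 0.87]
-14 -1 30 [0.09, 0.53, 1.77, -0.46, 0.38, 2.29] [0.09, 0.51, 1.76, -0.44, 0.4, 2.27] [0.09, 0.48, 1.76, -0.4, 0.43, 2.23]
-14 -1 38 None None None
-14 -1 42 None None None
-14 -1 46 None None None
-14 -1 50 [0.14, 0.54, 1.94, 4.18, 0.34, -2.33] None None
-14 -1 54 [0.14, 0.56, 1.96, 4.0, 0.42, -2.14] [0.14, 0.54, 1.96, 4.04, 0.4, -2.19] [0.14, 0.5, 1.96, 4.11, 0.38, -2.27]
-5 1 30 [0.06, 0.52, 1.78, -0.23, 0.32, -1.23] [0.06, 0.5, 1.78, -0.21, 0.35, -1.25] [0.06, 0.47, 1.77, -0.19, 0.38, -1.27]
-5 1 38 [0.06, 0.51, 1.86, -0.71, 0.14, -0.74] [0.06, 0.49, 1.86, -0.62, 0.16, -0.84] [0.06, 0.46, 1.86, -0.5, 0.19, -0.96]
-5 1 42 
[... 1616 characters left out ...]
0.02, 0.52, 1.79, 0.12, 0.31, 1.4] [0.02, 0.5, 1.79, 0.11, 0.33, 1.41] [0.02, 0.47, 1.78, 0.1, 0.37, 1.42]
5 -1 38 [0.01, 0.51, 1.87, 0.43, 0.11, 1.08] [0.01, 0.49, 1.87, 0.36, 0.13, 1.16] [0.01, 0.45, 1.87, 0.28, 0.17, 1.24]
5 -1 42 [0.01, 0.51, 1.91, 1.71, 0.05, -0.2] [0.01, 0.49, 1.91, 1.26, 0.05, 0.25] [0.01, 0.45, 1.9, 0.75, 0.08, 0.77]
5 -1 46 [0.01, 0.51, 1.94, 2.69, 0.13, -1.17] [0.01, 0.49, 1.94, 2.59, 0.11, -1.08] [0.01, 0.45, 1.94, 2.32, 0.08, -0.8]
5 -1 50 [0.01, 0.53, 1.97, 2.87, 0.24, -1.36] [0.01, 0.5, 1.97, 2.84, 0.21, -1.33] [0.01, 0.46, 1.97, 2.77, 0.17, -1.26]
5 -1 54 [0.0, 0.54, 2.0, 2.94, 0.35, -1.43] [0.0, 0.51, 2.0, 2.93, 0.32, -1.42] [0.0, 0.47, 2.0, 2.9, 0.28, -1.39]
```

```bash
cat > m2.py <<'E'
from h import *
import pickle
V={}
def go(p,q): bot.move_to([float(v) for v in p],q)
def look(k,P,yaw,lean,D):
    go(*lookpose(P,yaw,lean,D)); bot.dwell(.15); V[k]=shot("wrist")
look("d1",[469,375,7],38,5,240); look("d2",[469,375,7],20,25,270)
go([430,200,300],quat(att(10,10)))
look("n1",[628,55,45],-14,18,350); look("n2",[628,55,45],0,30,340)
go([430,-150,300],quat(att(-15,10)))
look("r2",[454,-341,7],-20,25,270); look("r1",[454,-341,7],-37,5,240)
pickle.dump(V,open("v.pkl","wb"))
ims=[V[k]["image"] for k in("d1","n1","r1","n2")]
o=np.vstack([np.hstack(ims[:2]),np.hstack(ims[2:])]); cv2.imwrite("pics/w.png",cv2.resize(o,(800,600)))
print(bot.read_state()["clock"])
E
python3 m2.py
```

```text
8.1
```

View pics/w.png

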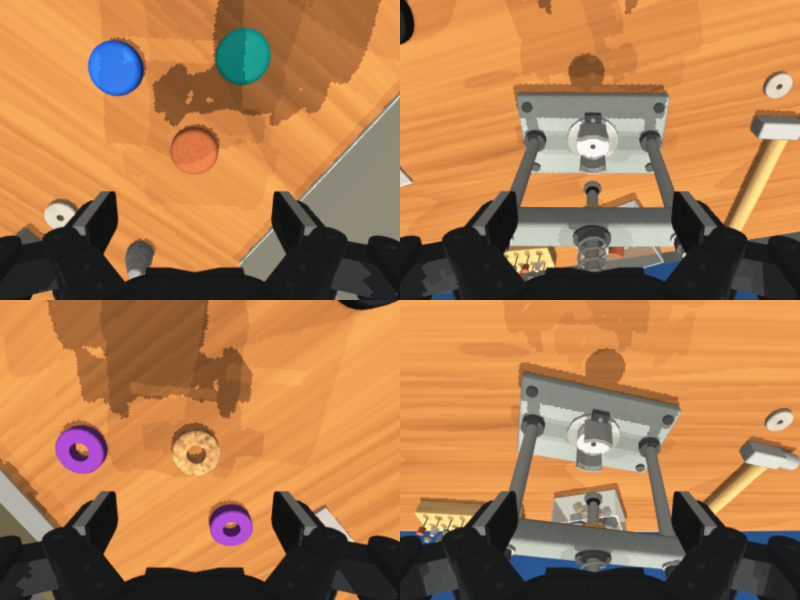

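The wrist mosaic shows the disc at about (248,192) and the ring at about (251,195) in their own 512x384 frames. The bright body sits in the nest between the jaws at about (247,188). The robot side is at the top of these pictures.

```bash
cat > m3.py <<'E'
from h import *
import pickle
V=pickle.load(open("v.pkl","rb"))
def comp(m,p):
    n,l,st,ce=cv2.connectedComponentsWithStats(m.astype(np.uint8)); 
    k=np.argmin([np.hypot(*(c-p)) if s[4]>150 else 1e9 for c,s in zip(ce[1:],st[1:])])+1
    return (l==k).astype(np.uint8)
def tri(c1,p1,c2,p2):
    d1=(rays(c1,[p1])@c1["Rm"].T)[0];d2=(rays(c2,[p2])@c2["Rm"].T)[0]
    k=np.linalg.lstsq(np.c_[d1,-d2],c2["e"]-c1["e"],rcond=None)[0]; return c1["e"]+k[0]*d1,c2["e"]+k[1]*d2
for n,g in(("d",(469,375)),("r",(454,-341))):
    E=[]
    for k in(n+"1",n+"2"):
        c=V[k];P=cloud(c); m=(np.hypot(P[...,0]-g[0],P[...,1]-g[1])<45)&(P[...,2]>11)&(P[...,2]<22)
        m=comp(m,(250,193)); h=cv2.findContours(m,0,cv2.CHAIN_APPROX_NONE)[0][0][:,0,:]
        zt=np.median(P[m>0][:,2]); w=onplane(c,h,14)[:,:2]
        (x,y),r=cv2.minEnclosingCircle(w.astype(np.float32)); e=cv2.fitEllipse(h); E.append(e[0])
        q=cv2.fitEllipse(w.astype(np.float32)); print(k,"ztop",zt.round(1),"circ",round(x,1),round(y,1),round(r,1),"ell",np.round(q[0],1),np.round(q[1],1))
    print(" tri",*[v.round(1) for v in tri(V[n+"1"],E[0],V[n+"2"],E[1])])
for k in("n1","n2"):
    c=V[k];P=cloud(c); near=np.hypot(P[...,0]-628,P[...,1]-55)<150
    m=near&(P[...,2]>10)&(P[...,2]<19); m=cv2.morphologyEx(m.astype(np.uint8),cv2.MORPH_OPEN,np.ones((3,3)))
    print(k,"base",np.median(P[m>0][:,2]).round(1),np.round(np.hstack([np.ravel(v) for v in cv2.minAreaRect(P[m>0][:,:2].astype(np.float32))]),1))
    g=c["image"].min(2); m=near&(g>225)&(P[...,2]>25)&(P[...,2]<48); w=P[m]
    print("  body",m.sum(),np.median(w,0).round(1),np.percentile(w,2,axis=0).round(1),np.percentile(w,98,axis=0).round(1))
    cr=c["image"][120:260,180:320]; cv2.imwrite(f"pics/{k}c.png",cv2.resize(cr,(400,400),interpolation=cv2.INTER_CUBIC))
a=[cv2.imread(f"pics/{k}c.png") for k in("n1","n2")]; cv2.imwrite("pics/nc.png",np.hstack(a))
E
python3 m3.py
```

```text
d1 ztop 12.9 circ 468.4 374.5 21.5 ell [468.9 374.4] [41.2 41.4]
d2 ztop 12.9 circ 467.2 373.9 21.4 ell [467.3 374.3] [41.1 41.4]
 tri [469.6 375.   10. ] [469.6 375.1  10. ]
r1 ztop 13.2 circ 454.9 -340.7 22.1 ell [ 455.1 -340.7] [42.9 43.1]
r2 ztop 13.2 circ 453.7 -340.4 22.4 ell [ 453.9 -340.6] [42.7 43.4]
 tri [ 455.7 -341.1   10.6] [ 455.6 -341.2   10.6]
n1 base 15.2 [627.2  53.3 204.6 129.8  75.8]
  body 667 [630.5  52.7  35.3] [617.1  33.7  34.1] [644.2  73.   36.6]
n2 base 15.1 [627.4  53.4 202.7 130.9  75.8]
  body 427 [633.9  49.2  35.2] [615.5  33.6  34.1] [644.2  71.4  36.3]
```

View pics/nc.png

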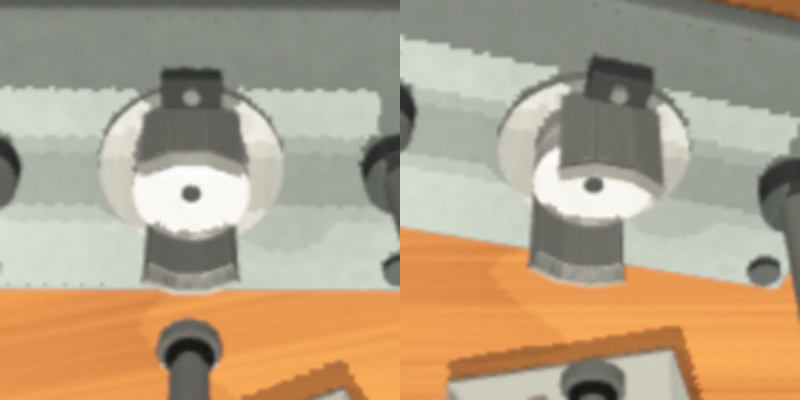

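The crops show the bright body's centre hole at about (247,188) in n1 and (248,184) in n2, with jaws in front and behind and the y sides open. I'll locate that centre, then pick the ring.

```bash
cat >> h.py <<'E'
LEAN=52
def go(p,q): bot.move_to([float(v) for v in p],q)
def line(p,**k): return bot.servo_line([float(v) for v in p],**k)
def tcp(): return np.array(bot.read_state()["ee_pos"])
def pick(xy,yaw):
    """straddle, feel the table, lift 1.2 mm, close; returns tool coordinates of the part's centre (z=7)"""
    M=att(yaw,LEAN); q=quat(M); f=M[:,2]*[1,1,0]; f/=np.linalg.norm(f)
    c=np.array([xy[0],xy[1],7.]); b=7.0
    p0=c-M@[b,0,14]
    bot.move_gripper(56,40)
    go(p0-f*60+[0,0,60],q); line(p0+[0,0,20],speed=120)
    hit=line(p0-[0,0,8],speed=25,until_force=2.5); zt=tcp()[2]; print("touch",hit,zt.round(2),"expected z",p0[2].round(2))
    z=zt+1.5; h=z-7; l=np.radians(LEAN); a=(h-np.sin(l)*b)/np.cos(l)
    line([*tcp()[:2],z],speed=30)
    p=c-M@[b,0,a]; line(p,speed=60); print("a",a.round(1),"tcp",p.round(1))
    bot.move_gripper(30,40); s=bot.read_state(); print("grip",s["grip_width"],s["grip_force"],s["clock"])
    return M.T@(c-tcp())
E
python3 - <<'E'
from h import *
import pickle
exec(open("m3.py").read().split("for n,g")[0].split("def tri")[1].join(["def tri",""]))
V=pickle.load(open("v.pkl","rb"))
p1,p2=(246.9,187.6),(247.9,184.4)
print("tri",*tri(V["n1"],p1,V["n2"],p2),onplane(V["n1"],[p1],36),onplane(V["n2"],[p2],36))
o=pick((454.7,-340.7),-37); print("off",o); np.save("ro.npy",o)
line(tcp()+[0,0,4],speed=30); bot.dwell(.2)
print(bot.read_state()["grip_width"]); c=bot.read_camera("scene")
cv2.imwrite("pics/rg.png",cv2.resize(c["image"][170:260,90:230],(560,360)))
cv2.imwrite("pics/rw.png",bot.read_camera("wrist")["image"])
E
```

```text
tri [628.85285932  53.85170857  35.11981166] [628.64739995  54.30796184  34.91499863] [[628.29558865  53.99587753  36.        ]] [[627.57656178  54.31280276  36.        ]]
touch True 15.73 expected z 21.14
a 7.7 tcp [ 453.3 -339.7   17.2]
grip 42.49127418574311 40.90106584131718 13.7833
off [7.14220510e+00 1.51443384e-03 7.72653613e+00]
41.84553127732604
```

View pics/rw.png

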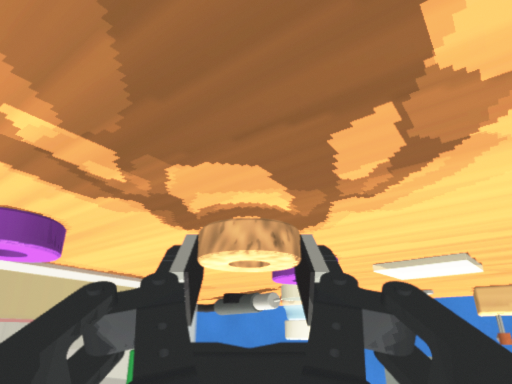

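The ring is held level by its sides, with its bore at about (250,264) (world up is image down). I'll check that against the expected offset, then place it.

```bash
cat >> h.py <<'E'
NEST=np.array([628.,54.]); PYAW=-10
def proj(c,P):
    f=192/np.tan(np.radians(c["fovy"])/2); v=(np.array(P)-c["e"])@c["Rm"]; u=v[:2]/v[2]
    return u*(1+c["k1"]*(u@u))*f+[c["cx"],c["cy"]]
def approach(o,zc):
    M=att(PYAW,LEAN); q=quat(M); f=np.array([np.cos(np.radians(PYAW)),np.sin(np.radians(PYAW)),0])
    top=np.array([*NEST,20+39+4+7.])-M@o
    line(tcp()+[0,0,90],speed=200)
    go(top-f*110+[0,0,15],q); line(top-f*60,speed=150); line(top,speed=100)
    fin=top.copy(); fin[2]=zc-(M@o)[2]
    return fin,f
def release(f,w=58):
    p=tcp(); bot.move_gripper(w); bot.dwell(.4); line(p-f*70+[0,0,0],speed=100); line(tcp()-f*60+[0,0,30],speed=200)
E
python3 - <<'E'
from h import *
o=np.load("ro.npy"); c=shot("wrist"); M=rot(bot.read_state()["tool_rot"]); P=tcp()+M@o
print("bore px expected",proj(c,P+[0,0,7]),"1cm fwd",proj(c,P+[8,-6,7]),"left/right",proj(c,P+M@[0,22,0]),proj(c,P-M@[0,22,0]))
fin,f=approach(o,43)
hit=line([*fin[:2],fin[2]+4],speed=60,until_force=4); print("upper",hit,tcp()-fin)
hit=line(fin-[0,0,3],speed=15,until_force=3); print("contact",hit,(tcp()-fin).round(2),bot.read_state()["ft_force"],bot.read_state()["clock"])
cv2.imwrite("pics/pl.png",shot("wrist")["image"])
E
```

```text
bore px expected [249.20487578 264.67975269] 1cm fwd [249.21629965 268.59054795] left/right [300.68751669 248.20423364] [197.72680676 248.09992447]
upper False [-0.10652496  0.08633476  4.14782017]
contact True [-0.19  0.09  3.37] [ 1.54398402  0.64781992 -0.56636427] 18.5667
```

View pics/pl.png

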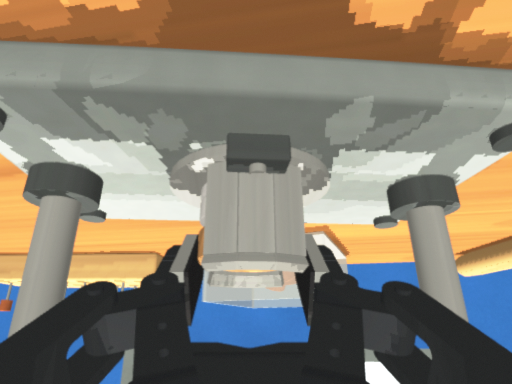

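The ring is between the jaws and centred, but it stopped 3.4 mm high. I'll read the static force and continue gently.

```bash
python3 - <<'E'
from h import *
o=np.load("ro.npy"); M=att(PYAW,LEAN); fin=np.array([*NEST,43])-M@o
bot.dwell(.2); print(bot.read_state()["ft_force"])
for i in range(8):
    z=tcp()[2]-fin[2]
    if z<-1.5: break
    hit=line(tcp()-[0,0,1.2],speed=12,until_force=4); bot.dwell(.1)
    s=bot.read_state(); print((tcp()-fin).round(2),hit,np.round(s["ft_force"],2),round(s["grip_width"],2))
    if s["ft_force"][2]>3.5: break
E
```

```text
[-0.74996893 -0.54357206 -0.47414196]
[-0.37  0.04  1.72] False [-0.1  -0.71 -0.09] 42.65
[-0.37  0.03  0.5 ] False [ 0.21  0.79 -0.66] 42.44
[ 0.    0.02 -0.05] False [-2.41  0.17  5.3 ] 42.32
```

```bash
cat > chk.py <<'E'
from h import *
import sys
# look at the stack from the front, retracted
go(*lookpose([628,55,50],-14,18,350)); bot.dwell(.15); c=shot("wrist"); P=cloud(c)
h=float(sys.argv[1]); near=np.hypot(P[...,0]-628,P[...,1]-54)<26
m=near&(abs(P[...,2]-h)<3.5); w=P[m]; print(m.sum(),"z",np.median(w[:,2]),"spread",np.percentile(w,[5,95],axis=0).round(1).tolist())
yd=np.array([np.sin(np.radians(14.2)),np.cos(np.radians(14.2))]); t=(w[:,:2]-NEST)@yd; print("y' extents",np.percentile(t,[.5,99.5]))
u,v=proj(c,[*NEST,h]); print("centre px",u,v, bot.read_state()["clock"])
u,v=int(u),int(v); cv2.imwrite(sys.argv[2],cv2.resize(c["image"][v-70:v+70,u-70:u+70],(560,560),interpolation=cv2.INTER_CUBIC))
E
python3 - <<'E'
from h import *
f=np.array([np.cos(np.radians(PYAW)),np.sin(np.radians(PYAW)),0])
line(tcp()+[0,0,.4],speed=10); release(f); print(bot.read_state()["grip_width"])
E
python3 chk.py 50 pics/c1.png
```

```text
58.13525029928767
1071 z 49.30346615376703 spread [[611.1, 34.7, 47.9], [650.5, 71.0, 50.9]]
y' extents [-22.20757699  19.88256286]
centre px 248.14622109718374 192.331869104211 25.7667
```

View pics/c1.png

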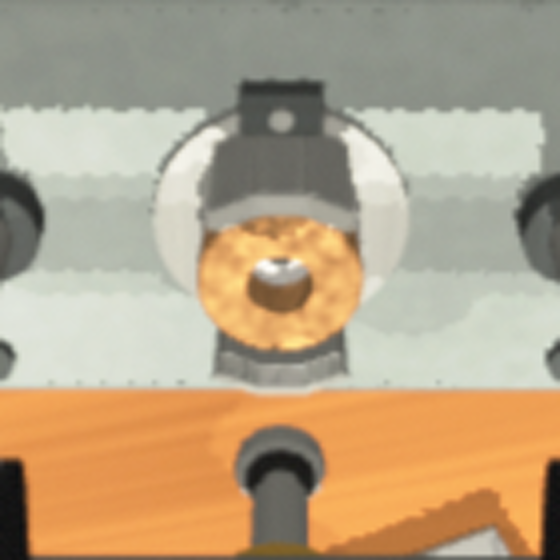

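The ring is seated: its top reads 49.3 mm, with the same 0.8 mm bias as the body did. It is centred laterally at crop x≈280, in line with the jaws, pad and plunger at 280. Next is the disc, with the approach yaw turned to 46° to pass between teal and blue.

```bash
python3 - <<'E'
from h import *
go([450,200,250],quat(att(20,30)))
o=pick((468.5,374.5),46); print("off",o); np.save("do.npy",o)
w=bot.read_state()["grip_width"]; assert 40<w<45,w
line(tcp()+[0,0,4],speed=30); bot.dwell(.1); c=shot("wrist"); M=rot(bot.read_state()["tool_rot"]); P=tcp()+M@o
f=M[:,2]*[1,1,0]; f/=np.linalg.norm(f)
print("expected near/far top edge",proj(c,P-22*f+[0,0,7]),proj(c,P+22*f+[0,0,7]),"bottom near",proj(c,P-22*f-[0,0,7]),bot.read_state()["clock"])
cv2.imwrite("pics/dw.png",c["image"][180:320,150:350].repeat(3,0).repeat(3,1))
E
```

```text
touch True 15.74 expected z 21.14
a 7.7 tcp [467.3 373.3  17.2]
grip 42.43301174205995 40.98859678488225 32.1083
off [7.18077037 0.02260577 7.72437854]
expected near/far top edge [249.66193915 254.80437899] [249.41660262 273.52105719] bottom near [249.68222069 217.64744555] 32.55
```

View pics/dw.png

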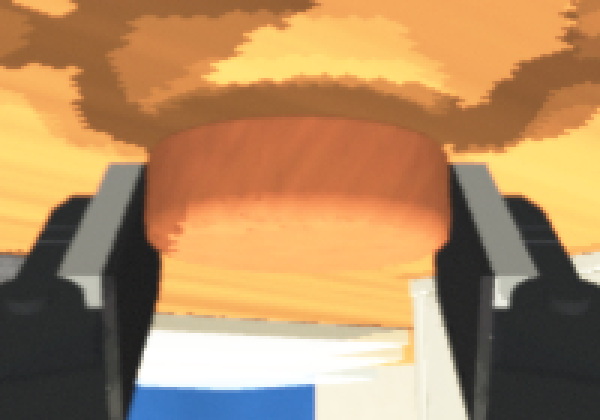

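The disc is held level with its rounded side up. Its near bottom edge is at row 219 (expected 218) and its far edge at about 270. Placing it now.

```bash
python3 - <<'E'
from h import *
o=np.load("do.npy"); fin,f=approach(o,57)
line([*fin[:2],fin[2]+2],speed=50); bot.dwell(.1); base=np.array(bot.read_state()["ft_force"])
for i in range(5):
    line(tcp()*[0,0,1]+[*fin[:2],-.9],speed=12); bot.dwell(.1)
    s=bot.read_state(); print((tcp()-fin).round(2),np.round(s["ft_force"]-base,2),round(s["grip_width"],2))
    if s["ft_force"][2]-base[2]>3: break
line(tcp()+[0,0,.4],speed=10); release(f); print(bot.read_state()["grip_width"],bot.read_state()["clock"])
E
python3 chk.py 64 pics/c2.png
```

```text
[-0.19  0.29  2.49] [-1.48 -0.55  1.25] 42.3
[-0.17  0.27  2.41] [-2.1  -1.07  2.09] 42.34
[-0.2   0.27  2.36] [-3.07 -0.09  1.85] 42.59
[-0.18  0.26  2.33] [-3.07 -0.45  2.44] 42.73
[-0.19  0.3   2.31] [-2.74 -0.59  2.71] 42.43
57.99231189169054 40.4917
1176 z 65.13676982288032 spread [[610.0, 35.9, 61.9], [642.8, 71.3, 67.1]]
y' extents [-21.45642163  20.06651699]
centre px 248.1317949102252 200.03086588663325 44.1583
```

View pics/c2.png

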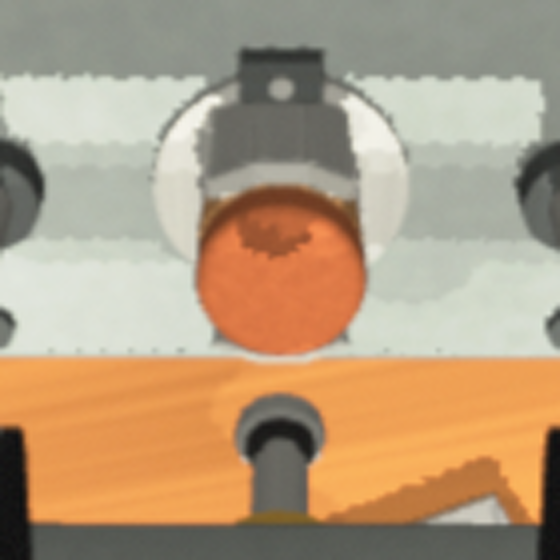

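The disc is not seated. Its top reads 65.1 mm against the 63.2 expected with the bias, and it hides the back jaw's lip, so it rests on that lip. I'll measure the tilt and x offset, then regrasp.

```bash
cat > tilt.py <<'E'
from h import *
def tilt(h):
    c=shot("wrist"); P=cloud(c); hsv=cv2.cvtColor(c["image"],cv2.COLOR_BGR2HSV)
    m=(np.hypot(P[...,0]-628,P[...,1]-54)<30)&(abs(P[...,2]-h)<8)&(hsv[...,1]>120)
    xp=np.array([np.cos(np.radians(-14.2)),np.sin(np.radians(-14.2))]); yp=np.array([-xp[1],xp[0]])
    w=P[m]; d=w[:,:2]-NEST; X=np.c_[d@xp,d@yp]; 
    k=(w[:,2]>np.median(w[:,2])-4); A=np.c_[X,np.ones(len(X))]
    for _ in range(3):
        co=np.linalg.lstsq(A[k],w[k,2],rcond=None)[0]; k=abs(A@co-w[:,2])<1.2
    cen,sz,_=cv2.minAreaRect(X[k].astype(np.float32)); print("n",k.sum(),"slope x,y",co[:2].round(3),"z0",co[2].round(1),"ctr",np.round(cen,1),"ext x",np.percentile(X[k][:,0],[.5,99.5]).round(1),"ext y",np.percentile(X[k][:,1],[.5,99.5]).round(1))
    return co
if __name__=="__main__": tilt(65)
E
python3 tilt.py
```

```text
n 1050 slope x,y [0.118 0.02 ] z0 65.4 ctr [ 0.1 -0.4] ext x [-19.5  19.9] ext y [-20.3  19.1]
```

```bash
cat > fix.py <<'E'
from h import *
from tilt import tilt
o=np.load("do.npy"); f=np.array([np.cos(np.radians(PYAW)),np.sin(np.radians(PYAW)),0])
xp=np.array([np.cos(np.radians(-14.2)),np.sin(np.radians(-14.2)),0])
M1=att(PYAW,LEAN+6.7); M0=att(PYAW,LEAN); c=np.array([*NEST,59.3])
p=c-M1@o
go(p-f*90,quat(M1)); line(p,speed=110); bot.move_gripper(30,40); print("w",bot.read_state()["grip_width"])
c=c+[0,0,4]-1.8*xp; line(c-M1@o,speed=30); line(c-M0@o,attitude=quat(M0),speed=10)
bot.dwell(.1); base=np.array(bot.read_state()["ft_force"])
z=59.0
while z>55.5:
    t=np.array([c[0],c[1],z])-M0@o; line(t,speed=20); bot.dwell(.08)
    s=bot.read_state(); F=np.array(s["ft_force"])-base; d=tcp()+M0@o
    print(z,d.round(2),F.round(1))
    if F[2]>6: break
    z-=.5
print(bot.read_state()["clock"])
E
python3 fix.py
```

```text
w 42.555945996517714
59.0 [626.23  54.45  58.89] [-0.8  2.1  0.2]
58.5 [626.26  54.43  58.56] [-1.  -0.5  0.6]
58.0 [626.24  54.45  57.99] [-0.9  0.5  1.2]
57.5 [626.24  54.44  57.48] [-1.1  0.5  1.2]
57.0 [626.42  54.37  57.36] [-4.  -0.4  5.4]
56.5 [626.62  54.3   57.28] [-7.2 -0.5 11.5]
51.5583
```

```bash
python3 - <<'E'
from h import *
from tilt import tilt
f=np.array([np.cos(np.radians(PYAW)),np.sin(np.radians(PYAW)),0])
line(tcp()+[0,0,.3],speed=15); p=tcp(); bot.move_gripper(58); bot.dwell(.25)
line(p-f*90,speed=160)
go(*lookpose([628,55,50],-14,18,350)); bot.dwell(.1); tilt(64); print(bot.read_state()["clock"])
E
```

```text
n 996 slope x,y [0.011 0.001] z0 63.1 ctr [-1.  -0.6] ext x [-20.4  18.9] ext y [-20.4  18.4]
56.5583
```

The disc is now seated: slope 0.011 and top 63.1 mm, which is 63.9 after the bias. Pressing the knob.

```bash
python3 - <<'E'
from h import *
q=quat(att(-14,0)); K=NEST
go([530,80,345],q); bot.move_gripper(0)
go([*K,322],q); bot.dwell(.1); b=np.array(bot.read_state()["ft_force"])
F=lambda:(np.array(bot.read_state()["ft_force"])-b).round(1)
line([*K,296],speed=100); print(tcp().round(1),F(),bot.read_state()["clock"])
line([*K,256],speed=70); print(tcp().round(1),F())
for z in(250,248,247,246.3,245.6,244.9,244.2):
    line([*K,z],speed=40); f=F(); print(tcp().round(1),f)
    if f[2]>20: break
bot.dwell(.7); print(tcp().round(1),F(),bot.read_state()["clock"])
line([*K,300],speed=90); line([*K,330],speed=120); print(F(),bot.read_state()["clock"])
E
```

```text
[627.6  54.3 296.8] [-2.9  0.8  2.6] 58.7417
[628.2  54.1 256.8] [-2.4  1.   5.2]
[628.3  54.1 251.2] [-2.3  1.   6.3]
[628.3  54.1 249.7] [-4.   1.5 11.4]
[628.3  54.1 249. ] [-4.6  0.8 12.4]
[628.3  54.1 248.4] [-4.6  0.9 14.5]
[628.3  54.1 247.9] [-6.4  0.3 14.5]
[628.3  54.1 247.4] [-5.9  0.4 16.8]
[628.3  54.1 246.8] [-6.5  0.3 17.6]
[628.3  54.1 246.9] [-6.4  2.1 17. ] 61.9667
[-0.4  0.1 -1.4] 63.1333
```

```bash
python3 - <<'E'
from h import *
bot.dwell(.3); print(bot.finish_job(), bot.read_state()["clock"])
E
```

```text
the job is handed in; nothing more can be done
the job is handed in; nothing more can be done
```

The job is handed in at about 63.5 s: ring and disc sit level and centred in the nest. The disc first caught on the back jaw's lip and had to be regripped and reseated. The knob was pushed to about 17 N, close to its stop, held 0.7 s and released. I did not photograph the stack or plunger after the press, and no verdict came back.

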